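Try the choke on a repaired dash panel

ROBOT

A 6-joint arm with a two-finger parallel gripper is mounted at the origin on the work surface. World frame = base frame: x ahead of the robot, y to its left, z up, the work surface at z = 0. Lengths are in mm, angles in rad, forces in N, time in s.
With the tool pointing down it reaches from about 300 to 775 mm from the base axis. Payload 14.6 kg.
Tool frame: the origin (TCP) lies midway between the tips of the shut fingers; the grasp point (between the pads) lies 19 mm behind it (manip.grip_depth is the distance from the TCP to the grasp point, in mm); x points along the fingers, y is the direction in which the jaws open and shut, and the axes are right-handed (so a half turn about x gives the same grasp; the last joint's range is limited). The gripper opens to 94 mm and grips with 3 to 60 N. Pads are 16 mm wide; open, the fingers measure 119 mm over their backs; the gripper's body (75 mm by 177 mm) begins 78 mm behind the grasp point.
Start: joints at [-1.24, 0.3, 1.521, -0, 1.321, -0.067], TCP at [213.057, -507.046, 205.446] pointing down, gripper open.
Joint ranges: [-3.03, 3.03], [-0.79, 2.21], [0.23, 2.52], [-1.04, 4.18], [0, 3.07], [-2.55, 2.55]. Speed limits (rad/s): [2.22, 2.22, 2.57, 3.14, 3.14, 3.14].

INTERFACE

Orientations are given as [roll, pitch, yaw] about the fixed x, y, z axes, in that order (R = Rz(yaw) Ry(pitch) Rx(roll)).
In Python, from cell import readout, cams, ticket, manip gives the robot as it stands. The module is installed in compiled form; this text tells all that it offers.
- The arm moves only by the tool apply_moves, never from a script. Its argument "plan" is one flat list of numbers, 7 for each row, row after row: the turn, a rotation vector about the tool's x, y, z in rad, then the shift along the tool's x, y, z in m, then the opening in per cent of the stroke, from 0 (shut) to 100 (fully open). In form: [wx, wy, wz, x, y, z, fingers, wx, wy, wz, x, y, z, fingers, ...]. A call has 1 to 5 rows; each row shifts and turns the commanded pose from where the row before left it, along the tool's axes as they then stand; what a row does not reach is not made up. A row lasts 1/8 s, in which the tool goes at most 62.5 mm and 10.7 degrees, less where a joint would pass 70% of its speed; a pose out of reach is approached as far as the arm can. A call with a gripper value outside its range is refused whole. The fingers move at their own pace and stop on an object; "force" is the grip in N (left out, the last holds). Time passes only in rows, so rows that do not move let the fingers close. It gives the time, the measured TCP pose, the force and the opening at its end, in the units of the state.
- readout.read_state(): the state, without advancing time (a new reading comes with each control period).
- cams.camera(name): name is "scene" or "top" or "wrist"; returns a dict with "image" (400x640x3 uint8, red, green, blue), "fovy" (degrees; the focal length in pixels is half the picture's height over the tangent of half this angle, whatever the lens; pixels are square), "cx", "cy" (the principal point, pixels), "position" and "orientation" of the camera in the world; the wrist camera has in their place "T_tool_cam" (4x4, takes a point from camera to tool coordinates, whose origin is the TCP and whose axes are the tool frame's). Camera axes: x right, y down, z forward; pixel columns grow to the right and rows downward; lengths in mm; the calibration is good to about 2 mm. A picture is of the moment at which its call begins: read the wrist's pose just before it. There is no depth.
- ticket.sign_off(): hands the job in, once; it reports no verdict.
The state is a dict: "clock": time; "joints": joint angles; "qd": joint speeds; "effort": joint torques, N m; "eef_pos": TCP position; "eef_rot": TCP orientation; "wrist_force": force on the tool from outside, world axes, zero at the start; "moment": the same for the moment, N m; "finger_gap": finger opening in mm.
Only numpy, scipy, OpenCV 4.12 (cv2) and the standard library are available. Lean on these libraries where they do the work, as an engineer would, in place of code of your own. Each camera call takes 0.05 s, during which the arm holds its last target.

TASK

A garden tractor's dash panel lies face up on the shop counter for a last check before the customer collects it. Pull the choke, which is the knob with the T-shaped handle, straight up out of the panel until it clicks into its outer detent, then push it fully home again and let go. Leave the two round-headed knobs just as they are.

Things in the scene. Friction and masses are not known exactly. Their poses are not given: they have to be found in the camera images.
- choke_head (a point): Centre of the choke's black T-handle's crossbar: 56 mm long (this point's y axis), 16 wide (x), 16 high, on a 13 mm thick neck; z is up, out of the panel. Home, it is 36 mm above the flat top of the panel (fixed, 200 x 340, 60 high). A 34 mm wide, 6 mm high steel nut surrounds the upright 10 mm stem. The three knobs stand in one row, 95 mm apart, in changing order.
- choke (a joint): How far the choke is pulled out, in m: 0 is fully home, 0.024 is fully out. It has a detent at each end: leaving either takes about 7 N, and past half way it snaps on to the other end and stays there by itself. It starts home.
- ball_head (a point): Centre of the ball-shaped head (black, 30 mm across) of another pull knob on the same panel, to be left alone. It slides up and down like the choke, starts anywhere from home (36 mm above the panel's top) to 24 mm out, and stays where it is.
- mush_head (a point): Middle of the flat, mushroom-shaped head (black, 40 mm across; its top is 6 mm above this point) of the third pull knob, to be left alone. Home it is 36 mm above the panel's top; it starts 0 to 24 mm out and stays where it is.

How it is judged:
By the outcome, as a careful person would: the job done as asked, in the order asked, and still so for the second after the job is handed in, with the robot touching nothing.
It also fails if it takes over 32 s, if anything falls off the work surface, if the arm or the gripper's body presses on something with over 40 N, if the wrist force passes 120 N, or if a joint passes its speed limit or range.

## Working session

There is one attempt and no reset: what is moved stays moved. The work goes in short steps, Python scripts to look and compute and a tool call to move; the robot and the scene stay as the last step left them, time stands still between calls to the robot, and variables do not carry over. Pictures are saved under pics/ and viewed, and the job is handed in when it is done.

Besides the shell and the picture viewer there is one more tool, called after "Call:" in YAML: its name, and indented under it one key for each argument. apply_moves: Moves the arm, as the interface text tells. Its arguments: {"type":"object","properties":{"plan":{"type":"array","items":{"type":"number"}},"force":{"type":"number"}},"required":["plan"]}

```bash
mkdir -p pics; python3 - <<'E'
from cell import readout, cams, manip
import cv2
s=readout.read_state(); print(s); print(manip.grip_depth)
for n in("scene","top"):
    c=cams.camera(n); cv2.imwrite(f"pics/{n}0.png",c["image"][:,:,::-1])
    print({k:v for k,v in c.items() if k!="image"})
E
```

```text
{'clock': 0.0, 'joints': array([-1.23958868e+00,  3.00463273e-01,  1.52159264e+00, -1.17984705e-05,
        1.32070129e+00, -6.66008905e-02]), 'qd': array([ 0.00031377,  0.00024028,  0.00064011, -0.00099782,  0.00175803,
       -0.00021709]), 'effort': array([-6.75796782e-04, -5.31808412e+01, -3.52740920e+01,  7.08032283e-02,
        2.43821600e-02, -1.43544225e-04]), 'eef_pos': array([ 212.97590675, -506.7997906 ,  204.88573577]), 'eef_rot': array([-1.6275843 ,  1.56963172,  1.91181981]), 'wrist_force': array([-0.36302048, -0.29437863, -0.18474878]), 'moment': array([-0.02633424, -0.05058212,  0.00867553]), 'finger_gap': 93.91612125399637}
18.8
{'fovy': 43.11173208549646, 'cx': 331.16182988409497, 'cy': 195.5733858954923, 'position': array([ 887.3659876 , -195.92478871,  790.33148101]), 'orientation': array([-2.57557898,  0.01511995,  0.93380834])}
{'fovy': 48.96216116542185, 'cx': 309.84539430253784, 'cy': 197.82355722374874, 'position': array([475.34660274,  48.20491342, 769.45162857]), 'orientation': array([-3.06129084,  0.0034208 , -1.57673876])}
```

View pics/scene0.png

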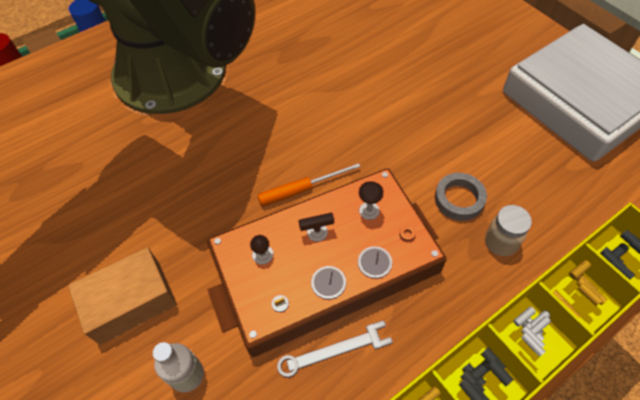

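View pics/top0.png

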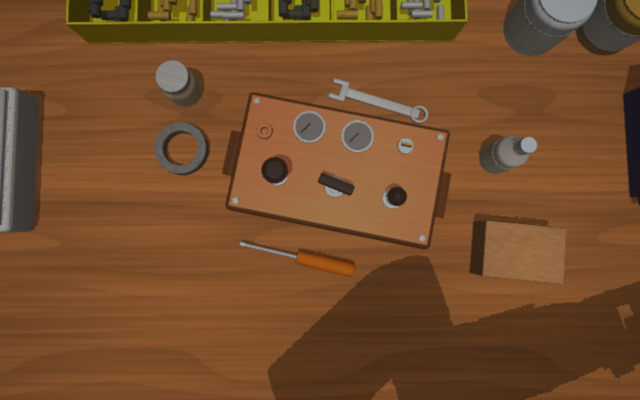

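The top view shows the T-bar at about (336,184), the ball at (396,196) and the mushroom at (275,170). The scene view shows the T at (317,222). Next I'll measure it from both views.

```bash
cat > h.py <<'E'
import numpy as np, cv2
from scipy.spatial.transform import Rotation as R
def f(c): return 200/np.tan(np.radians(c["fovy"]/2))
def ray(c,u,v):
    d=np.array([(u-c["cx"])/f(c),(v-c["cy"])/f(c),1.]); d/=np.linalg.norm(d)
    return np.array(c["position"]),R.from_euler("xyz",c["orientation"]).apply(d)
def plane(c,u,v,z):
    o,d=ray(c,u,v); return o+d*(z-o[2])/d[2]
def tri(a,b):
    (o1,d1),(o2,d2)=a,b
    A=np.stack([d1,-d2],1); t=np.linalg.lstsq(A,o2-o1,rcond=None)[0]
    p,q=o1+t[0]*d1,o2+t[1]*d2; return (p+q)/2,np.linalg.norm(p-q)
def blob(img,u,v,r=28,th=60):
    m=(img.max(2)<th).astype(np.uint8)
    w=np.zeros_like(m); w[v-r:v+r,u-r:u+r]=1; m*=w
    n,l,s,c=cv2.connectedComponentsWithStats(m)
    k=1+np.argmax(s[1:,4]); return (l==k).astype(np.uint8),s[k],c[k]
E
python3 - <<'E'
from h import *
from cell import cams
T=cams.camera("top");S=cams.camera("scene")
P={"choke":((336,184),(317,221)),"ball":((397,196),(260,245)),"mush":((275,170),(371,192))}
out=[]
for n,(a,b) in P.items():
    ma,sa,ca=blob(T["image"],*a,r=22); mb,sb,cb=blob(S["image"],*b,r=22)
    print(n,sa,ca,sb,cb,*tri(ray(T,*ca),ray(S,*cb)))
    if n=="choke":
        for c,m,cc in((T,ma,ca),(S,mb,cb)):
            r=cv2.minAreaRect(cv2.findContours(m,0,2)[0][0]); bx=cv2.boxPoints(r)
            print(r); q=np.array([plane(c,*p,96)[:2] for p in bx]); print(q.mean(0),q, plane(c,*cc,96))
            e=[q[1]-q[0],q[2]-q[1]]
            for x in e: print(np.linalg.norm(x),np.degrees(np.arctan2(x[1],x[0])))
# panel screws
for u,v in((257,100),(235,201),(422,238),(441,137)): print(plane(T,u,v,61))
i1=cv2.resize(T["image"][90:250,220:460],None,fx=3,fy=3);i2=cv2.resize(S["image"][160:280,210:410],None,fx=4,fy=4)
cv2.imwrite("pics/t1.png",i1[:,:,::-1]);cv2.imwrite("pics/s1.png",i2[:,:,::-1])
E
```

```text
choke [319 174  35  21 247] [335.48987854 183.28744939] [301 219  32  12 146] [316.74657534 224.68493151] [552.66212971  10.07671569  88.34300213] 0.012077496151184008
((335.74139404296875, 183.89654541015625), (34.72502899169922, 9.656156539916992), 21.80141258239746)
[550.86786551  10.16295397] [[554.07312516  37.72749853]
 [567.97530467  32.08388993]
 [547.62799655 -17.43419529]
 [533.79503563 -11.72537729]] [551.79599922  10.51048621  96.        ]
15.004029896922829 -22.09475965861439
53.5355368992505 -112.33808418431869
((317.127685546875, 226.13624572753906), (7.921422481536865, 32.2415771484375), 76.60750579833984)
[558.78792049   6.89545917] [[542.95373838 -13.87906593]
 [561.7029864   33.40015634]
 [574.58575623  27.42656827]
 [555.90920094 -19.36582201]] [556.30992517   7.82458048  96.        ]
50.86117536975707 68.36849436764096
14.200334955197304 -24.876597386105217
ball [387 187  19  18 258] [396.44186047 195.89147287] [252 236  16  18 211] [259.45023697 244.45023697] [531.72403313 -82.81895385  96.40987869] 0.20066093244247155
mush [262 158  25  25 494] [274.26315789 169.76720648] [360 183  22  21 343] [370.59475219 192.22157434] [570.29668668 103.23328634 118.05669337] 0.31195748603731566
[694.67882662 136.43397054  61.        ]
[527.96951802 171.427097    61.        ]
[ 466.5675618  -129.31962651   61.        ]
[ 630.78488038 -164.69246581   61.        ]
```

View pics/t1.png

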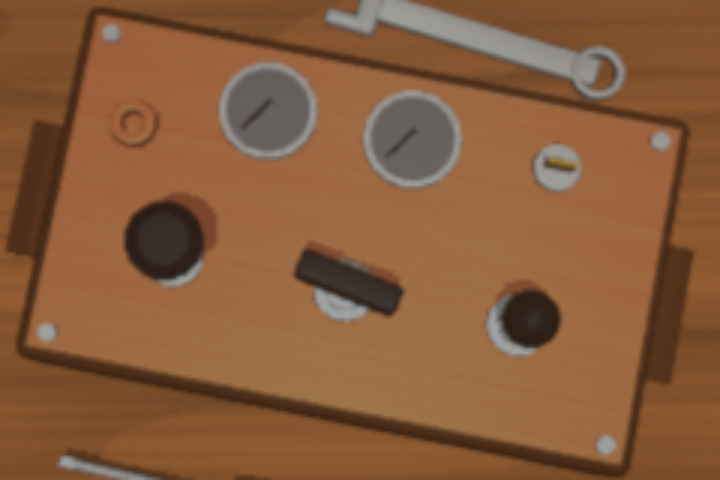

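View pics/s1.png

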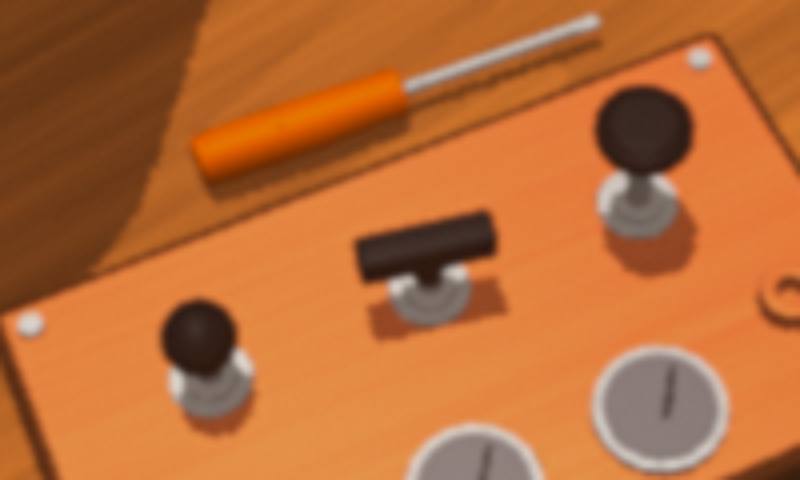

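The scene blob missed the bar's lit top, which put z at 88. In the zoom the bar centre is at about (316.7,221.5). The midpoint of the ball and mushroom is (551,10.2), which agrees with the top-view measurement, and their 190 mm spacing is as given. Next I'll work out the move.

```bash
cat > g.py <<'E'
from h import *
from cell import readout,cams
def go(tx,ty,tz,jaw):
    s=readout.read_state(); p=s["eef_pos"]; M=R.from_euler("xyz",s["eef_rot"]).as_matrix()
    print("t",s["clock"],p.round(1),"F",s["wrist_force"].round(1),"gap",s["finger_gap"],"j",s["joints"].round(2)); print(M.round(3))
    d=np.array([tx,ty,tz])-p
    a=np.degrees(np.arctan2(M[1,1],M[0,1])); 
    print("shift tool mm",(M.T@d).round(1),"len",np.linalg.norm(d),"jaw ang",a)
    k=(jaw-a+90)%180-90
    print("world z turn",k,"deg -> about tool x rad",-np.radians(k))
E
python3 - <<'E'
from g import *
T=cams.camera("top");S=cams.camera("scene")
print(tri(ray(T,335.6,183.6),ray(S,316.7,221.5)))
go(551.5,10,180,-22)
E
```

```text
(array([551.49423143,  10.70179174,  96.19148172]), np.float64(0.8035016553288482))
t 0.3 [ 213.  -507.   205.3] F [ 0.2  0.1 -0.6] gap 93.74145446433967 j [-1.24  0.3   1.52 -0.    1.32 -0.07]
[[-0.     0.387 -0.922]
 [ 0.    -0.922 -0.387]
 [-1.    -0.    -0.   ]]
shift tool mm [  25.4 -345.5 -512.3] len 618.4550012174392 jaw ang -67.20942045093246
world z turn 45.20942045093244 deg -> about tool x rad -0.7890532397872306
```

Call:
apply_moves:
  plan: [0,0,0,0,-0.0345,-0.0512,100,0,0,0,0,-0.0345,-0.0512,80,0,0,0,0,-0.0345,-0.0512,60,0,0,0,0,-0.0345,-0.0512,55,0,0,0,0,-0.0345,-0.0512,55]
  force: 30

```text
clock: 0.92
eef_pos: [383.0, -247.1, 205.6]
eef_rot: [2.162, 1.57, -0.582]
wrist_force: [-0.3, -1.1, 0.3]
finger_gap: 57.0
```

Call:
apply_moves:
  plan: [0,0,0,0,-0.0345,-0.0512,55,0,0,0,0,-0.0345,-0.0512,55,0,0,0,0,-0.0345,-0.0512,55,0,0,0,0,-0.0345,-0.0512,55,0,0,0,0,-0.0345,-0.0512,55]

```text
clock: 1.55
eef_pos: [552.3, 11.3, 205.5]
eef_rot: [2.548, 1.57, -0.196]
wrist_force: [0.2, -0.4, 0.0]
finger_gap: 51.6
```

Call:
apply_moves:
  plan: [-0.1578,0,0,0,0,0,55,-0.1578,0,0,0,0,0,55,-0.1578,0,0,0,0,0,55,-0.1578,0,0,0,0,0,55,-0.1578,0,0,0,0,0,55]

```text
clock: 2.17
eef_pos: [551.4, 9.4, 205.4]
eef_rot: [-1.403, 1.571, 2.93]
wrist_force: [1.0, 0.0, 0.3]
finger_gap: 51.7
```

Call:
apply_moves:
  plan: [0,0,0,0,0,0,55,0,0,0,0,0,0,55]

```text
clock: 2.42
eef_pos: [551.4, 9.4, 205.4]
eef_rot: [-1.884, 1.571, 2.441]
wrist_force: [-0.3, -0.5, 0.6]
finger_gap: 51.8
```

```bash
python3 - <<'E'
from g import *
go(551.5,10.4,120,-22)
s=readout.read_state();c=cams.camera("wrist")
cv2.imwrite("pics/w1.png",c["image"][:,:,::-1])
M=R.from_euler("xyz",s["eef_rot"]).as_matrix();T=np.eye(4);T[:3,:3]=M;T[:3,3]=s["eef_pos"]
W=T@c["T_tool_cam"]; c["position"]=W[:3,3]; c["orientation"]=R.from_matrix(W[:3,:3]).as_euler("xyz")
import pickle; pickle.dump(c,open("w1.pkl","wb"))
# project expected
for p in ([551.5,10.4,104],):
    q=W[:3,:3].T@(np.array(p)-W[:3,3]); print(q[:2]/q[2]*f(c)+[c["cx"],c["cy"]])
E
```

```text
t 2.425 [551.4   9.4 205.4] F [-0.3 -0.5  0.6] gap 51.8463448760094 j [-0.05  0.3   1.52  0.    1.32  0.34]
[[-0.     0.926 -0.378]
 [ 0.    -0.378 -0.926]
 [-1.    -0.    -0.   ]]
shift tool mm [85.4 -0.3 -1. ] len 85.41218594774189 jaw ang -22.203574338109284
world z turn 0.20357433810929138 deg -> about tool x rad -0.0035530424725753024
[322.78740567 196.95199377]
```

View pics/w1.png

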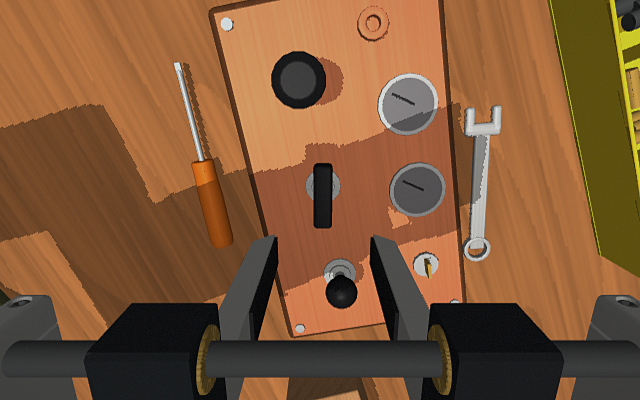

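The wrist view shows the T-bar at (322,196), upright in the image. The prediction was (323,197), so position and angle agree. The fingers straddle the bar with no knob in the way, so I'll descend.

Call:
apply_moves:
  plan: [0,0,0,0.04,0,-0.001,55,0,0,0,0.04,0,0,55,0,0,0,0.027,0,0,55,0,0,0,0.02,0,0,55,0,0,0,0,0,0,55]

```text
clock: 3.1
eef_pos: [551.1, 10.3, 77.3]
eef_rot: [-1.246, 1.568, 3.081]
wrist_force: [0.0, -0.6, -0.5]
finger_gap: 51.8
```

```bash
python3 - <<'E'
from g import *
go(551.5,10.4,78,-22)
c=cams.camera("wrist")
cv2.imwrite("pics/w2.png",c["image"][:,:,::-1])
E
```

```text
t 3.1 [551.1  10.3  77.3] F [ 0.  -0.6 -0.5] gap 51.79226841320189 j [-0.05  0.44  1.64  0.    1.06  0.34]
[[-0.003  0.927 -0.376]
 [ 0.    -0.376 -0.927]
 [-1.    -0.002  0.001]]
shift tool mm [-0.7  0.3 -0.2] len 0.8001245970338501 jaw ang -22.096046008140675
world z turn 0.0960460081406751 deg -> about tool x rad -0.0016763190754520575
```

View pics/w2.png

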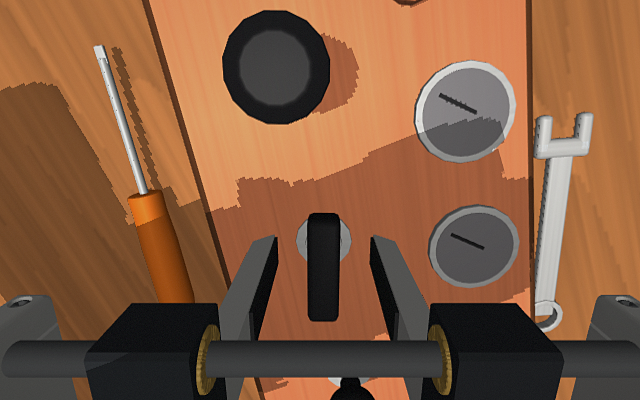

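The bar is centred between the fingers (306–340 against inner faces at about 277/370). I'll close the gripper.

Call:
apply_moves:
  plan: [0,0,0,0,0,0,20,0,0,0,0,0,0,10,0,0,0,0,0,0,10,0,0,0,0,0,0,10,0,0,0,0,0,0,10]
  force: 30

```text
clock: 3.78
eef_pos: [551.1, 10.6, 78.7]
eef_rot: [-1.495, 1.569, 2.834]
wrist_force: [-6.9, 2.8, 5.7]
finger_gap: 15.9
```

```bash
python3 - <<'E'
from g import *
go(551.5,10.4,78,-22)
E
```

```text
t 3.775 [551.1  10.6  78.7] F [-6.9  2.8  5.7] gap 15.948742854656404 j [-0.05  0.44  1.64  0.    1.06  0.34]
[[-0.002  0.927 -0.375]
 [ 0.001 -0.375 -0.927]
 [-1.    -0.002  0.   ]]
shift tool mm [0.7 0.4 0.1] len 0.8084398155618098 jaw ang -22.00844045702078
world z turn 0.008440457020782333 deg -> about tool x rad -0.00014731376538572316
```

The gripper holds the 16 mm bar. Now I'll pull up in small steps.

Call:
apply_moves:
  plan: [0,0,0,-0.004,-0.0003,0,10,0,0,0,-0.004,0,0,10,0,0,0,-0.004,0,0,10,0,0,0,0,0,0,10]
  force: 40

```text
clock: 4.28
eef_pos: [551.1, 10.5, 90.9]
eef_rot: [-1.469, 1.57, 2.859]
wrist_force: [-6.2, 2.8, -0.4]
finger_gap: 16.0
```

Call:
apply_moves:
  plan: [0,0,0,-0.004,0,0,10,0,0,0,-0.004,0,0,10,0,0,0,-0.003,0,0,10,0,0,0,0,0,0,10]

```text
clock: 4.78
eef_pos: [551.2, 10.6, 102.4]
eef_rot: [-1.586, 1.57, 2.743]
wrist_force: [-8.2, 2.7, 4.4]
finger_gap: 15.4
```

```bash
python3 - <<'E'
from g import *
go(551.5,10.4,78,-22)
T=cams.camera("top");S=cams.camera("scene");c=cams.camera("wrist")
for n,x in(("s3",S),("w3",c)): cv2.imwrite(f"pics/{n}.png",x["image"][:,:,::-1])
E
```

```text
t 4.775 [551.2  10.6 102.4] F [-8.2  2.7  4.4] gap 15.419284990550684 j [-0.05  0.41  1.63  0.    1.11  0.34]
[[-0.001  0.927 -0.375]
 [ 0.    -0.375 -0.927]
 [-1.    -0.001 -0.   ]]
shift tool mm [24.4  0.4  0. ] len 24.40194992890728 jaw ang -22.00073930654911
world z turn 0.0007393065491072548 deg -> about tool x rad -1.290333346347874e-05
```

View pics/s3.png

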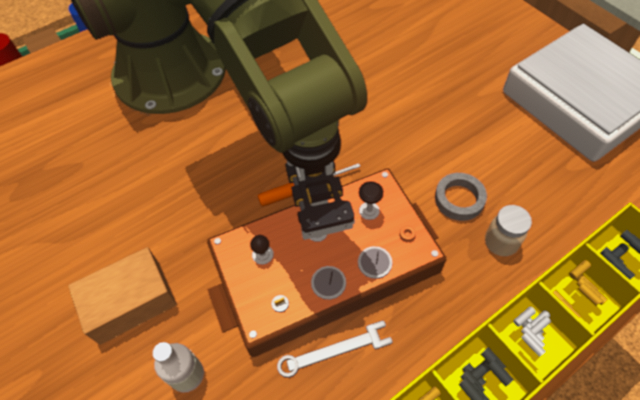

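View pics/w3.png

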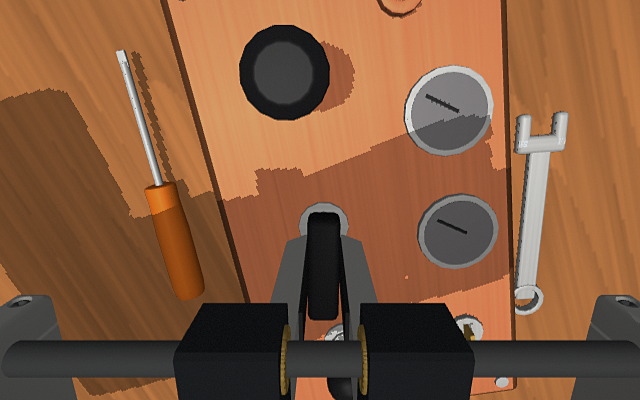

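The bar keeps its place in the wrist view (rows 213–320), so it hasn't slipped. I'll pull a bit further to be sure it reaches the stop.

Call:
apply_moves:
  plan: [0,0,0,-0.001,0,0,10,0,0,0,-0.001,0,0,10,0,0,0,0,0,0,10]

```text
clock: 5.3
eef_pos: [551.0, 10.5, 102.8]
eef_rot: [-1.358, 1.569, 2.97]
wrist_force: [-3.2, 4.4, -12.4]
finger_gap: 15.7
```

The stop is reached: −12 N with travel of about 24 mm. Now I'll push it home.

Call:
apply_moves:
  plan: [0,0,0,0.005,0,0,10,0,0,0,0.005,0,0,10,0,0,0,0.005,0,0,10,0,0,0,0.005,0,0,10,0,0,0,0,0,0,10]

```text
clock: 5.92
eef_pos: [551.1, 10.5, 83.3]
eef_rot: [-1.389, 1.57, 2.94]
wrist_force: [-5.5, 3.7, -5.4]
finger_gap: 15.8
```

Call:
apply_moves:
  plan: [0,0,0,0.004,0,0,10,0,0,0,0.002,0,0,10,0,0,0,0,0,0,10]

```text
clock: 6.3
eef_pos: [551.2, 10.6, 78.6]
eef_rot: [-1.458, 1.57, 2.871]
wrist_force: [-13.1, 3.8, 8.6]
finger_gap: 15.6
```

Call:
apply_moves:
  plan: [0,0,0,0.001,0,0,10,0,0,0,0,0,0,10]

```text
clock: 6.55
eef_pos: [551.3, 10.6, 78.6]
eef_rot: [-1.956, 1.571, 2.372]
wrist_force: [-18.5, 4.4, 18.5]
finger_gap: 15.4
```

The home stop is confirmed: force is rising with no further motion. I'll back off the 1 mm preload, release, and rise clear.

Call:
apply_moves:
  plan: [0,0,0,-0.001,0,0,10,0,0,0,0,0,0,30,0,0,0,0,0,0,55,0,0,0,0,0,0,55,0,0,0,0,0,0,55]

```text
clock: 7.18
eef_pos: [551.7, 10.3, 77.6]
eef_rot: [1.745, 1.57, -0.21]
wrist_force: [0.7, -0.9, -0.0]
finger_gap: 50.2
```

Call:
apply_moves:
  plan: [0,0,0,0,0,0,55,0,0,0,-0.02,0,0,55,0,0,0,-0.03,0,0,55,0,0,0,-0.04,0,0,55,0,0,0,-0.04,0,0,55]

```text
clock: 7.8
eef_pos: [551.4, 10.4, 208.7]
eef_rot: [0.029, 1.571, -1.926]
wrist_force: [-0.1, -0.4, -0.1]
finger_gap: 51.6
```

Call:
apply_moves:
  plan: [0,0,0,0,0.035,0.05,55,0,0,0,0,0.035,0.05,55,0,0,0,0,0.035,0.05,55,0,0,0,0,0.035,0.05,55,0,0,0,0,0,0,55]

```text
clock: 8.43
eef_pos: [606.1, -231.1, 206.3]
eef_rot: [-1.303, 1.57, 3.022]
wrist_force: [-0.4, 0.6, 0.8]
finger_gap: 51.8
```

```bash
python3 - <<'E'
from g import *
go(551.5,10.4,78,-22)
T=cams.camera("top");S=cams.camera("scene")
cv2.imwrite("pics/t4.png",T["image"][:,:,::-1]);cv2.imwrite("pics/s4.png",cv2.resize(S["image"][150:290,200:410],None,fx=3.8,fy=3.8)[:,:,::-1])
P={"choke":((336,184),(317,221)),"ball":((397,196),(260,245)),"mush":((275,170),(371,192))}
for n,(a,b) in P.items():
    try:
        ma,sa,ca=blob(T["image"],*a,r=22); mb,sb,cb=blob(S["image"],*b,r=22)
        print(n,sa,ca,sb,cb,*tri(ray(T,*ca),ray(S,*cb)))
    except Exception as e: print(n,e)
E
```

```text
t 8.425 [ 606.1 -231.1  206.3] F [-0.4  0.6  0.8] gap 51.82979066569483 j [-0.42  0.52  1.21 -0.    1.41 -0.03]
[[-0.001  0.926 -0.379]
 [ 0.    -0.379 -0.926]
 [-1.    -0.001  0.   ]]
shift tool mm [ 128.4 -141.8 -202.9] len 278.8671022782446 jaw ang -22.242520558053045
world z turn 0.2425205580530445 deg -> about tool x rad -0.004232782241799676
choke [320 174  34  16  66] [336.40909091 180.27272727] [301 220  32  11  96] [316.59375    225.22916667] [556.34379529   8.29643722  93.94131132] 1.455175049311794
ball [388 188  18  17 253] [396.51383399 195.98023715] [252 236  16  18 192] [259.47395833 244.828125  ] [531.71833243 -83.04531477  95.38566902] 0.3856329845975813
mush [262 158  25  25 309] [274.07443366 169.73139159] [360 184  13  19  36] [363.86111111 194.63888889] [568.03517909  98.81899913 114.36409318] 11.100729916188348
```

View pics/s4.png

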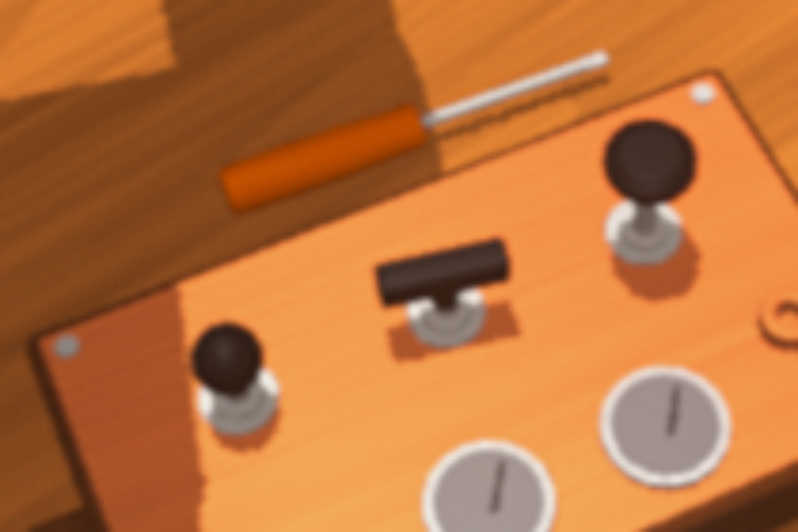

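View pics/t4.png

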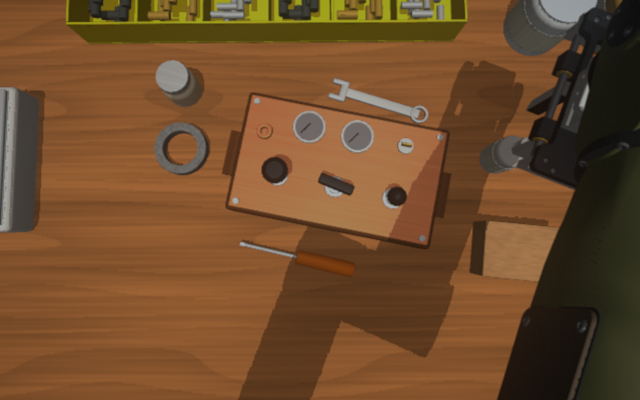

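The bar centre is at (316.6,221.6) in the scene view, against (316.7,221.5) before. The mushroom is at (370.8,192.4) and the ball at (259.5,244.8), both unmoved. The arm is clear with no force on it, so I'll hand in.

```bash
python3 -c "
from cell import ticket
print(ticket.sign_off())"
```

```text
the job is handed in; nothing more can be done
None
```

I pulled the choke straight up to its outer stop, pushed it fully home and let go. I then moved the arm clear and handed the job in at about 8.5 s; the sign-off gave no verdict.

- **Pull:** the gripper travelled about 24 mm, then stopped against a 12 N load. I took that as the outer detent; I did not release the knob there to test it.
- **Push home:** the gripper returned to its starting height, and the force rose to about 18 N with no further motion.
- **After release:** the crossbar is back within 0.2 px of its starting place in the scene camera. The ball and the mushroom are within about 0.4 px of theirs, and the wrist force is about zero.
- **Checks that disagreed:** the colour-mask triangulation of the choke was off (z 88 mm before, 94 after, against the expected 96). Afterwards the mushroom's was off too, with the two rays missing by 11 mm. I put both down to the changed lighting breaking up the masks. For these two I relied on positions I read by eye from enlarged pictures, which for the choke had given 96.2 mm before the pull.

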